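# Load the clip and set the transformer dial

## Robot

A 6-joint arm with a two-finger parallel gripper is mounted at the origin on the work surface. World frame = base frame: x ahead of the robot, y to its left, z up, the work surface at z = 0. Lengths are in mm, angles in rad, forces in N, time in s.
With the tool pointing down it reaches from about 150 to 775 mm from the base axis. Payload 6.1 kg.
Tool frame: the origin (TCP) lies at the very end of the fingers, on their centre line; the grasp point (between the pads) lies 19 mm behind it (bot.grip_point_offset is the z of the grasp point in the tool frame, in mm); z points along the fingers, y is the line along which they close (so a half turn about z gives the same grasp; the last joint's range is limited). The gripper opens to 85 mm and grips with 20 to 120 N. Pads are 22 mm wide; open, the fingers measure 114 mm over their backs; the gripper's body (76 mm by 85 mm) begins 54 mm behind the grasp point. The pads swing forward as they close: fully open they stand 13 mm farther back than shut.
Start: joints at [0, 0.126, -0.04, 1.405, 0, 1.571], TCP at [524.984, -0, 208.095] pointing down, gripper open.
Joint ranges: [-2.72, 2.72], [-0.95, 1.95], [-1.27, 1.35], [-1.78, 2.02], [-1.46, 1.47], [-3.14, 3.14]. Speed limits (rad/s): [2.39, 2.39, 3.01, 3.14, 3.14, 3.14].

## Interface

Orientations are given as a unit quaternion [x, y, z, w].
In Python, from station import bot gives the robot as it stands. Calls block until the motion is done:
- bot.move_ptp(position, orientation): joint-space move of the TCP to a pose.
- bot.move_l(position, attitude=None, feed=150): straight line of the TCP; attitude=None keeps the orientation; feed is the mean speed in mm/s.
- bot.move_j(angles): joint-space move.
- bot.release() and bot.close_gripper(grip_force=None): open the fingers fully, or close them until they stop; grip_force is the grip in N (None keeps the last).
- bot.wait(seconds).
- bot.ik(position, orientation): joint angles nearest the present ones, or None.
- bot.observe(): the state.
- bot.snapshot(name): name is "scene" or "side" or "wrist"; returns the picture (420x560x3 uint8, red, green, blue); there is no depth.
- bot.get_calibration(name): a dict with "fx", "fy", "cx", "cy" (pixels), "R" (3x3) and "t" (3): a world point X has camera coordinates R X + t; the wrist camera has in their place "tool_from_camera" (4x4, takes a point from camera to tool coordinates, whose origin is the TCP and whose axes are the flange's). Camera axes: x right, y down, z forward; pixel columns grow to the right and rows downward; lengths in mm; the calibration is good to about 2 mm. A picture is of the moment at which its call begins: read the wrist's pose just before it. get_calibration takes no time and is no camera call.
A pose or a line that the arm cannot do raises bot.IKError and nothing moves.
- bot.hand_in(): hands the job in; it is judged then, once.
The state is a dict: "clock": time; "joint_positions": joint angles; "dq": joint speeds; "joint_torque": joint torques, N m; "position": TCP position; "eef_rot": TCP orientation; "ft_force": force on the tool from outside, world axes, zero at the start; "torque": the same for the moment, N m; "opening": finger opening in mm; "gripper_force": force on a finger pad.
Only numpy, scipy, OpenCV 4.12 (cv2) and the standard library are available. Lean on these libraries where they do the work, as an engineer would, in place of code of your own. Each camera call takes 0.05 s, during which the arm holds its last target. There are 200 camera calls.

## Task

First press the green load resistor down into the holder's two clips, one metal end cap in each, until it sits fully home and the orange sprung jaw has snapped back over it. Only then turn the black dial of the variable transformer until its white pointer points at the red marker on the scale. Leave the resistor in its clips and do not disturb the other things on the bench.

Things in the scene. Friction and masses are not known exactly. Their poses are not given: they have to be found in the camera images.
- resistor: tubular load resistor: rigid rod 160 mm long, 24 mm in diameter, 0.13 to 0.25 kg; dark green middle (100 mm) and a bright steel cap at each end (45 to 80 mm from the middle). Origin at its centre, on its axis; x along the rod, both ends alike. At the start it lies level in the wooden rest, its axis 45 mm above the table.
- rest: pale wooden rest, fixed: base 150 x 70 x 12 mm with two V blocks 14 mm thick at x = +55 and -55 mm, 51 mm high, with room for fingers between them. Origin under the centre of the base, x along the rod.
- holder_seat (a point): where the resistor's centre belongs in the holder, 52 mm above the table, straight above the holder's origin; x runs along the seated rod (either end first), z is up
- jaw (a joint): sprung orange jaw on the holder's +y side, one head over each clip, both on one hinge along x: 0 = closed, up to 0.7 rad as the heads swing outward. The heads slope from y = 21 mm, height 84 mm down to a rounded nose (inner edge y = 7 mm, height 64 mm). Pressing the rod straight down swings them aside (about 0.15 rad, 8 to 15 N in all); they snap back over the rod.
- dial (a joint): angle of the dial in rad: 0 = low end stop, grows as it is turned clockwise seen from above, 4.71 = high end stop; it turns smoothly and stays where it is left (friction 0.06 N m)
- dial_grip (a point): on the dial's vertical axis, 158 mm above the table, at the height to grip. The dial: a black skirt 84 mm across, 10 mm high, and on it a black bar 72 mm long, 16 mm thick, 40 mm high; the bar's top is 14 mm above this point, the skirt's top 26 mm below. x runs along the bar towards the white pointer, z up; it turns with the dial.
- pointer_tip (a point): tip of the dial's white pointer line (along the bar's top and over the skirt's edge), 55 mm from the dial's axis, just above the scale, in the direction of +x of dial_grip; turns with the dial
- mark_tip (a point): point on the scale at the inner end of the red marker, 55 mm from the dial's axis: the pointer tip must come here. The marker is a fixed red tab lying on the scale, pointing at the axis, 0.6 to 2.4 rad clockwise of the pointer's start.
- multimeter: yellow hand multimeter, 150 x 75 x 40 mm, lying loose; origin under its centre; leave it alone
- tape: cream roll of tape, 96 mm across, 24 mm high, lying flat; origin under its centre; leave it alone
- carton: small cardboard box 90 x 130 x 60 mm; origin under its centre; leave it alone
- holder: holder, fixed: black base 190 (x) x 90 (y) x 14 mm, origin under its centre. Two fork clips 12 mm wide stand at x = +63 and -63 mm, each with a flat seat at height 40 mm, a brass tine at y = -13 mm (inner face), 66 mm high, flared outward up to 80 mm, and a low tine at y = +13 mm. Between the clips (x -50 to 50 mm) nothing is higher than 32 mm: fingers have room there.
- variac: variable transformer, fixed: dark box 160 x 160 x 120 mm with a white round scale, 152 mm across, and the dial in the middle of its top; origin under its centre
There are look-alikes about, which are no part of the job. There is more than one size of the resistor; the one meant has the size given above.

How it is judged:
By the outcome, as a careful person would: the job done as asked, in the order asked, and still so for the second after the job is handed in, with the robot touching nothing.
It also fails if it takes over 69 s, if anything falls off the work surface, if the arm or the gripper's body presses on something with over 40 N, if the wrist force passes 120 N, or if a joint passes its speed limit or range.

## Working session

There is one attempt and no reset: what is moved stays moved. The work goes in short steps, each a Python script; the robot and the scene stay as the last script left them, time stands still between calls to the robot, and variables do not carry over. Pictures are saved under pics/ and viewed, at most 10 in all, crops included, and the job is handed in when it is done.

```bash
mkdir -p pics; ls; python3 - <<'E'
from station import bot
import cv2,numpy as np
a=bot.snapshot("scene");b=bot.snapshot("side")
cv2.imwrite("pics/scene.png",a[:,:,::-1]);cv2.imwrite("pics/side.png",b[:,:,::-1])
cv2.imwrite("pics/s800.png",cv2.resize(a,(800,600),interpolation=2)[:,:,::-1])
cv2.imwrite("pics/d800.png",cv2.resize(b,(800,600),interpolation=2)[:,:,::-1])
for n in("scene","side","wrist"):print(bot.get_calibration(n))
print(bot.observe())
E
```

```text
pics
{'fx': 533.2910029862517, 'fy': 533.2910029862517, 'cx': 289.9073287348061, 'cy': 213.5808559369411, 'R': array([[ 0.38788217,  0.92163729, -0.01149449],
       [ 0.69898627, -0.30226002, -0.6481181 ],
       [-0.60080414,  0.24335896, -0.76145309]]), 't': array([-183.83008789, -265.14424656, 1552.05686241])}
{'fx': 472.9434321753349, 'fy': 472.9434321753349, 'cx': 283.284697401289, 'cy': 212.57869327618707, 'R': array([[ 0.9557647 , -0.29395268, -0.01027877],
       [-0.22964905, -0.72393942, -0.65051752],
       [ 0.18378016,  0.62410219, -0.75942169]]), 't': array([-479.44328821,  181.48985585, 1101.33103801])}
{'fx': 370.93508575290883, 'fy': 370.93508575290883, 'cx': 280.73156074598813, 'cy': 218.91336672304698, 'tool_from_camera': array([[ 7.23365220e-04, -9.45083858e-01, -3.26827139e-01,
         8.41296188e+01],
       [ 9.99999581e-01,  8.67066441e-04, -2.93995110e-04,
        -3.79757009e-01],
       [ 5.61230877e-04, -3.26826790e-01,  9.45084089e-01,
        -1.64831723e+02],
       [ 0.00000000e+00,  0.00000000e+00,  0.00000000e+00,
         1.00000000e+00]])}
{'clock': 0.1, 'joint_positions': array([-8.06924813e-06,  1.26339890e-01, -4.04877358e-02,  1.40535678e+00,
       -2.30932058e-06,  1.57083015e+00]), 'dq': array([-9.23532382e-05, -3.48343910e-04,  1.87777657e-03, -2.21615231e-03,
       -2.98465430e-04,  1.78764723e-03]), 'joint_torque': array([-1.61755201e-03, -4.36907172e+01,  3.53606522e+01,  1.36335523e-02,
       -5.14612566e-05,  1.73892335e-06]), 'position': array([ 5.24628185e+02, -4.96933547e-03,  2.07404557e+02]), 'eef_rot': array([ 7.07121423e-01,  7.07091798e-01, -4.91581433e-04, -4.89935856e-04]), 'ft_force': array([ 0.32014999, -0.29599015, -0.07336153]), 'torque': array([ 0.01024363, -0.02806629,  0.01698149]), 'gripper_force': 0.0, 'opening': 85.35703538648795}
```

View pics/s800.png

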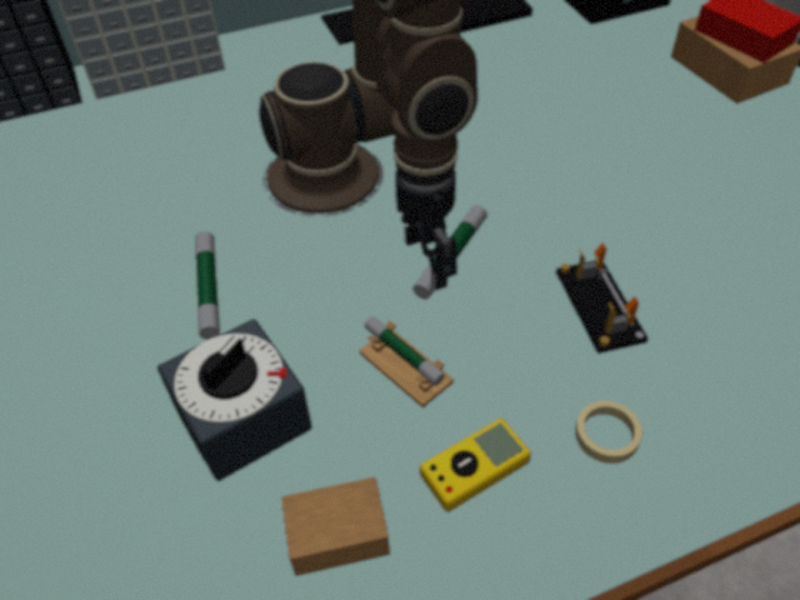

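View pics/d800.png

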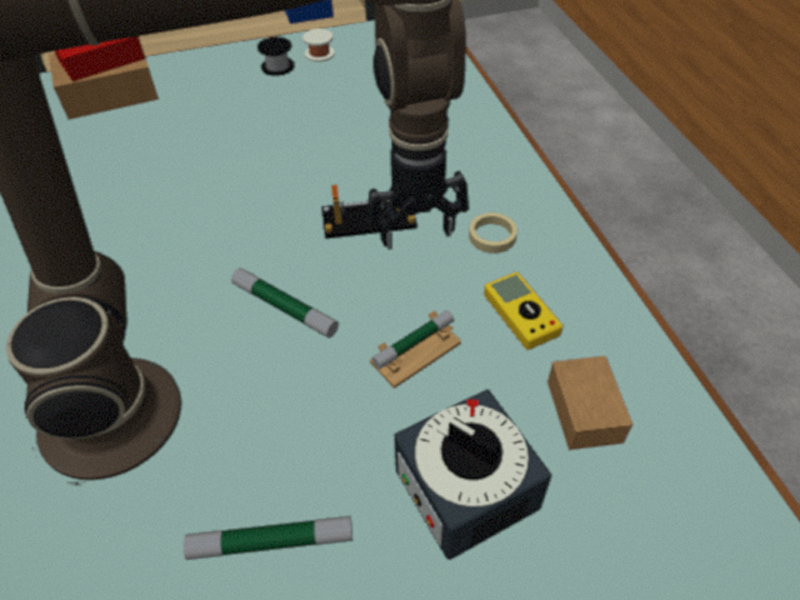

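The two views show three candidates for the resistor, all in the 800 px scene picture. One is in the rest at (403,350), one lies loose by the variac at (207,285), and one lies loose by the gripper at (450,252). The one in the wooden rest fits the description, and I'll check its size. The holder is at (602,307), and the dial is at (228,373) with the red mark at (278,373).

```bash
cat > h.py <<'E'
import numpy as np,cv2
from station import bot
from scipy.spatial.transform import Rotation as Ro
def cam(n,o=None):
    c=bot.get_calibration(n);K=np.array([[c['fx'],0,c['cx']],[0,c['fy'],c['cy']],[0,0,1]])
    if n=="wrist":
        T=np.eye(4);T[:3,:3]=Ro.from_quat(o['eef_rot']).as_matrix();T[:3,3]=o['position']
        T=np.linalg.inv(T@c['tool_from_camera']);return K,T[:3,:3],T[:3,3]
    return K,np.array(c['R']),np.array(c['t'])
def ray(C,p):
    K,R,t=C;return -R.T@t, R.T@np.linalg.inv(K)@np.array([p[0],p[1],1.])
def plane(C,p,z):
    c,d=ray(C,p);return c+d*(z-c[2])/d[2]
def proj(C,X):
    K,R,t=C;x=K@(R@np.array(X,float)+t);return x[:2]/x[2]
def tri(obs): # [(C,p)...]
    A=np.zeros((3,3));b=np.zeros(3)
    for C,p in obs:
        c,d=ray(C,p);d/=np.linalg.norm(d);P=np.eye(3)-np.outer(d,d);A+=P;b+=P@c
    return np.linalg.solve(A,b)
def down(a): # tool z down, tool y along angle a (world)
    y=np.array([np.cos(a),np.sin(a),0]);z=np.array([0,0,-1.]);return Ro.from_matrix(np.c_[np.cross(y,z),y,z]).as_quat()
E
python3 - <<'E'
from h import *
S=cam("scene");D=cam("side");q=lambda C,x,y,z:plane(C,(x*.7,y*.7),z).round(0)
for n,C,l in (("scene",S,[("rest ends",374,326,45),("",433,372,45),("loose A",205,240,12),("",209,328,12),("loose B",478,215,12),("",425,288,12),("variac dial",228,373,158),("mark",278,373,121),("holder corners",557,268,14),("",598,350,14),("",646,338,14),("tape",608,431,12),("meter",476,462,20),("carton",337,510,60)]),
 ("side",D,[("rest ends",382,357,45),("",447,320,45),("dial",472,450,158),("mark",472,408,121),("A",187,546,12),("",350,529,12),("B",238,276,12),("",331,326,12),("holder",324,235,0),("",324,208,0)])):
    print(n);[print(a,q(C,x,y,z)) for a,x,y,z in l]
E
```

```text
scene
rest ends [445. -58.  45.]
 [566.  -7.  45.]
loose A [ 102. -266.   12.]
 [ 313. -306.   12.]
loose B [244. 229.  12.]
 [375.  63.  12.]
variac dial [ 530. -298.  158.]
mark [ 529. -232.  121.]
holder corners [426. 297.  14.]
 [612. 266.  14.]
 [622. 352.  14.]
tape [747. 201.  12.]
meter [720.  -6.  20.]
carton [ 731. -219.   60.]
side
rest ends [447. -53.  45.]
 [575. -11.  45.]
dial [ 499. -312.  158.]
mark [ 532. -232.  121.]
A [ 102. -262.   12.]
 [ 326. -306.   12.]
B [243. 236.  12.]
 [384.  63.  12.]
holder [425. 309.   0.]
 [443. 389.   0.]
```

```bash
python3 - <<'E'
from h import *
import pickle
P={}
for n,p in (("var",(510,-235,300)),("rest",(507,15,210)),("hold",(515,330,230))):
    bot.move_ptp(p,down(0));bot.wait(.2);o=bot.observe();im=bot.snapshot("wrist");P[n]=o
    cv2.imwrite(f"pics/w_{n}.png",cv2.resize(im,(800,600),interpolation=2)[:,:,::-1]);print(o['clock'],o['position'],o['ft_force'])
pickle.dump(P,open("P.pkl","wb"))
E
```

```text
1.2917 [ 510.20995865 -233.63626127  299.5710751 ] [0.77868693 0.40146204 0.68356331]
2.575 [507.58586903  13.89196683 210.42347443] [-0.24176192  0.44734237  0.52176583]
4.025 [515.45966362 328.67904631 230.3111711 ] [ 0.12825253 -0.25147316  0.3210434 ]
```

View pics/w_rest.png

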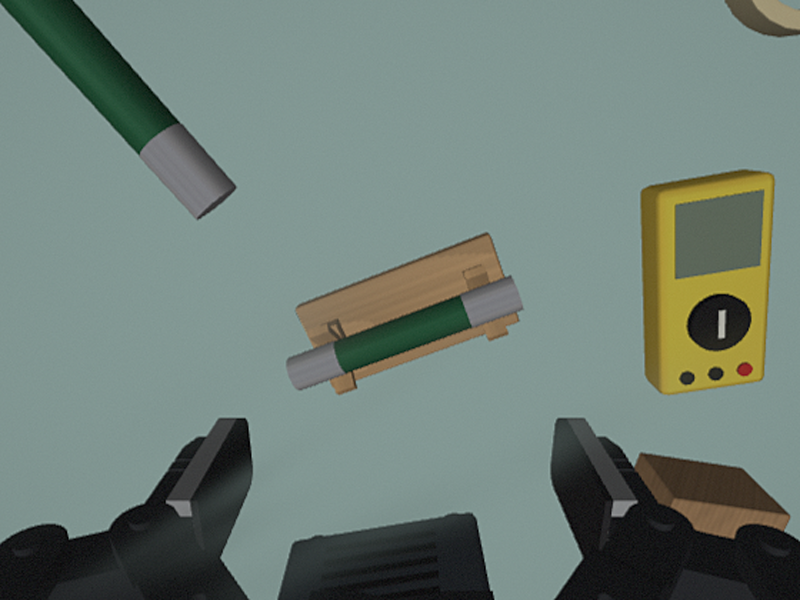

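View pics/w_hold.png

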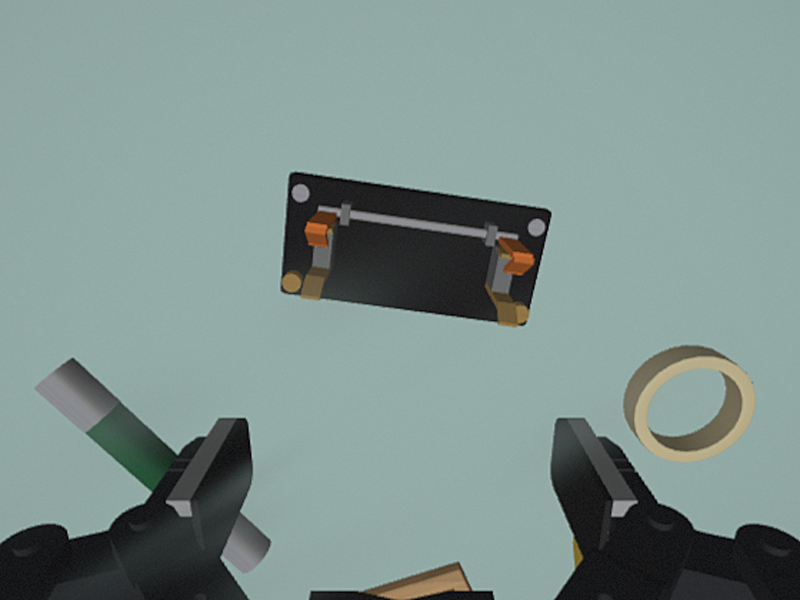

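View pics/w_var.png

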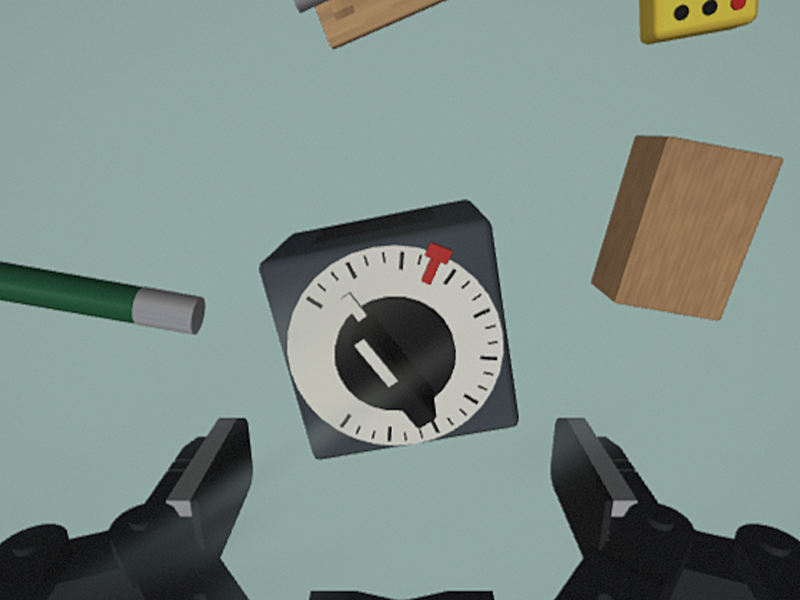

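The rest view has the short rod with its cap ends at (291,374) and (517,294). The other rods are much longer, so they are decoys. In the holder view the base corners are (291,173), (549,210), (527,325) and (282,293), with the jaw on the upper side. In the dial view the pointer tip is near (349,296) and the mark tip near (428,282).

```bash
cat > fit.py <<'E'
from h import *
import pickle
from scipy.optimize import least_squares
P=pickle.load(open("P.pkl","rb"))
W={k:cam("wrist",o) for k,o in P.items()}
k=.7
def fit(C,obj,pix,x0):
    obj=np.array(obj,float);pix=np.array(pix)*k
    def f(v):
        c,s=np.cos(v[2]),np.sin(v[2])
        return np.concatenate([proj(C,[v[0]+c*a-s*b,v[1]+s*a+c*b,z])-p for (a,b,z),p in zip(obj,pix)])
    r=least_squares(f,x0,x_scale=[1,1,.01]);return r.x,f(r.x).reshape(-1,2)/k
E
python3 - <<'E'
from fit import *
C=W["rest"]
a,b=[plane(C,np.array(p)*k,45) for p in((291.5,373.5),(517.5,294))]
m=(a+b)/2;print("rod",a,b,m,np.linalg.norm(b-a),np.arctan2(*(b-a)[1::-1]))
e=[plane(C,np.array(p)*k,45) for p in((334,343),(341,371))];print("diam",np.linalg.norm(e[0]-e[1]))
for n in("scene","side"):
    print(n,[proj(cam(n),x)/k for x in(a,b)])
C=W["hold"]
v,r=fit(C,[(-95,45,14),(95,45,14),(95,-45,14),(-95,-45,14)],[(291,173),(549,210),(527,325),(282,293)],[515,300,-.15]);print("hold",v,r.round(1))
c,s=np.cos(v[2]),np.sin(v[2]);w=lambda a,b,z:[v[0]+c*a-s*b,v[1]+s*a+c*b,z]
for q in [(-95,-45,14),(95,-45,14),(95,45,14),(-63,-13,66),(63,-13,66),(63,7,64)]:print(q,proj(C,w(*q))/k,proj(cam("scene"),w(*q))/k)
C=W["var"]
# dial axis from scale ellipse: left,right,top,bottom
x=np.array([plane(C,np.array(p)*k,120)for p in((288,352),(504,342),(395,246),(397,444))]);print("scale",x.round(1))
for p in((349,296),(428,282)):print(plane(C,np.array(p)*k,121))
im=cv2.imread("pics/w_var.png");cv2.imwrite("pics/varc.png",cv2.resize(im[225:455,270:520],(800,736),interpolation=2)[:600])
im=cv2.imread("pics/scene.png");
E
```

```text
rod [431.91486438 -60.2600914   45.        ] [583.07445323  -3.38631575  45.        ] [507.49465881 -31.82320358  45.        ] 161.5049462293123 0.3598659961596387
diam 21.091518783252887
scene [array([369.82996436, 320.92493233]), array([439.4223847 , 379.73899352])]
side [array([374.60478401, 362.57108428]), array([449.86423884, 315.65270524])]
hold [ 5.23979697e+02  3.27286808e+02 -1.37022744e-01] [[-3.4 -0.9]
 [ 5.2 -0.7]
 [ 0.4  1.5]
 [-2.3  1.4]]
(-95, -45, 14) [279.73848556 294.42498552] [555.93774506 267.31716119]
(95, -45, 14) [527.38401144 326.47115974] [599.77095457 349.36899205]
(95, 45, 14) [554.21909454 209.31722311] [650.48285206 337.70958455]
(-63, -13, 66) [315.11122368 277.48744622] [584.41313008 255.94981945]
(63, -13, 66) [507.68594551 302.75228183] [615.66371269 310.26793017]
(63, 7, 64) [513.32095502 272.53643679] [626.87660167 308.52418764]
scale [[ 430.  -298.1  120. ]
 [ 581.9 -290.   120. ]
 [ 505.6 -222.   120. ]
 [ 506.9 -373.   120. ]]
[ 474.33304429 -256.2778734   121.        ]
[ 527.72889608 -246.26124964  121.        ]
```

View pics/varc.png

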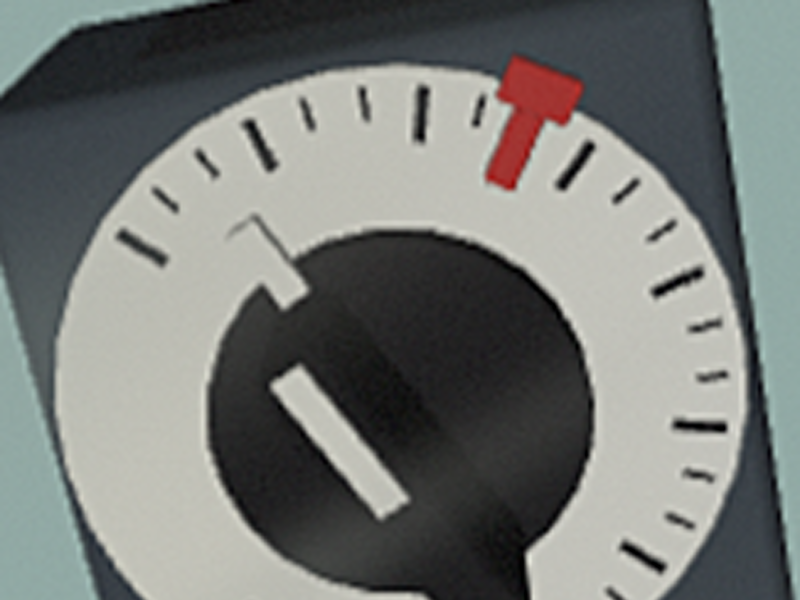

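```bash
python3 - <<'E'
from fit import *
C=W["hold"]
v,r=fit(C,[(-95,45,0),(95,45,0),(95,-45,14),(-95,-45,14)],[(290,172),(550,209),(527,325),(281,293)],[515,300,-.15]);print("hold",v,r.round(1))
C=W["var"]
g=lambda x,y,z:plane(C,np.array((270+x/3.2,225+y/3.2))*k,z)
c=np.array([506,-297.5])
for n,x,y,z in(("ptr",241,225,122),("mark",501,186,121),("skirtL",208,412,132),("skirtR",593,412,132),("skT",400,230,132),("skB",400,594,132)):
    p=g(x,y,z);d=p[:2]-c;print(n,p.round(1),np.hypot(*d),np.arctan2(d[1],d[0]))
a,b=g(287,375,172.),g(397,510,172.);print("bartop",a,b,np.arctan2(*(a-b)[1::-1]))
a,b=g(280,290,132.),g(241,225,122.);print("lower",a,b)
# other side of holder
from scipy.spatial.transform import Rotation as Ro
for a in(np.pi,-np.pi):
  q=down(a);print(bot.ik([520,300,230],q))
bot.move_ptp([520,315,200],down(-np.pi));bot.wait(.2);o=bot.observe();im=bot.snapshot("wrist")
P["hold2"]=o;pickle.dump(P,open("P.pkl","wb"));cv2.imwrite("pics/w_hold2.png",cv2.resize(im,(800,600),interpolation=2)[:,:,::-1]);print(o['clock'])
for h in(1.434,1.434-np.pi):print(h,bot.ik([524,327,120],down(h)))
for h in(1.93,1.93-np.pi):print(h,bot.ik([507,-32,120],down(h)))
E
```

```text
hold [ 5.24027395e+02  3.27067164e+02 -1.37869248e-01] [[ 1.7 -1.2]
 [-0.9 -2. ]
 [ 0.4  1.8]
 [-1.2  1.6]]
ptr [ 472.  -255.5  122. ] 54.07289479677912 2.251801918311709
mark [ 526.8 -247.   121. ] 54.561793420657054 1.1801329391175024
skirtL [ 464.7 -294.1  132. ] 41.427623494224214 3.0598059448572936
skirtR [ 546.8 -293.8  132. ] 40.921655525228864 0.08946027157395302
skT [ 505.7 -253.4  132. ] 44.13428633371962 1.5782092372155518
skB [ 505.6 -337.8  132. ] 40.31074339967514 -1.580907640382984
bartop [ 485.11572537 -269.19360435  172.        ] [ 505.53803732 -296.99631216  172.        ] 2.2043319845650977
lower [ 480.72143192 -266.50261414  132.        ] [ 471.95707745 -255.48860421  122.        ]
[ 0.52327832  0.27436459  0.19105409  1.48748583  0.         -1.047518  ]
[ 0.52327832  0.27436459  0.19105409  1.48748583  0.         -1.047518  ]
6.9417
1.434 [0.55791286 0.31303086 0.00216474 1.25993021 0.         0.69470918]
-1.7075926535897932 [ 5.57912856e-01  3.13030859e-01  2.16474281e-03  1.25993021e+00
  0.00000000e+00 -2.44688347e+00]
1.93 [-0.06303276  0.10859869 -0.25239186  1.20980577  0.         -0.42223643]
-1.2115926535897932 [-0.06303276  0.10859869 -0.25239186  1.20980577  0.          2.71935622]
```

View pics/w_hold2.png

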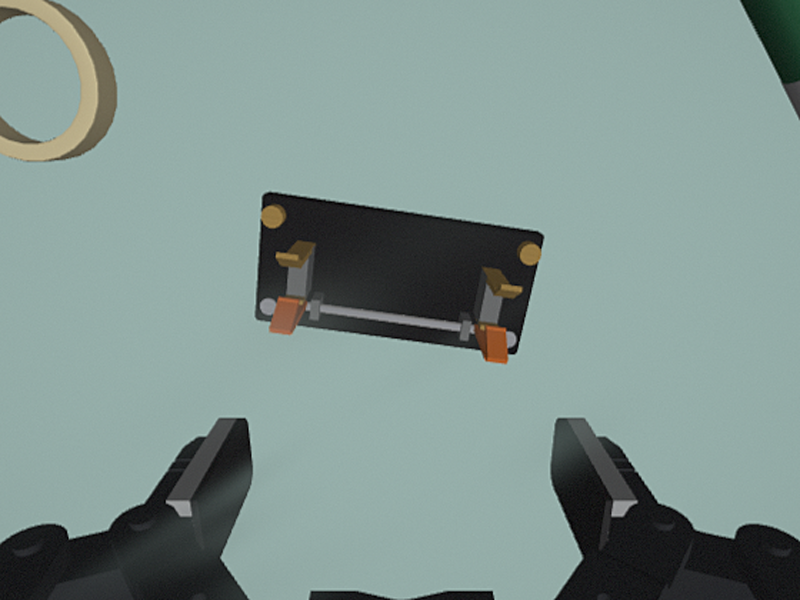

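The second holder view has base corners at (264,192), (543,234), (517,353) and (255,319). Now a fused holder fit, then the grasp.

```bash
python3 - <<'E'
from fit import *
v,r=fit(W["hold2"],[(95,-45,0),(-95,-45,0),(-95,45,14),(95,45,14)],[(264,192),(543,234),(517,353),(255,319)],[515,300,-.15]);print("hold2",v,r.round(1))
q=down(.36+np.pi/2);p=np.array([507.5,-31.8,0])
bot.move_ptp(p+[0,0,110],q);bot.move_l(p+[0,0,31],feed=120);
bot.close_gripper(60);o=bot.observe();print(o['opening'],o['gripper_force'],o['position'],o['clock'])
bot.move_l(p+[0,0,120],feed=150);o=bot.observe();print(o['opening'],o['ft_force'],o['position'])
E
```

```text
hold2 [ 5.22749815e+02  3.27095415e+02 -1.43719962e-01] [[ 2.2 -2. ]
 [-1.5 -3.6]
 [ 0.8  3.9]
 [-1.5  2.3]]
0.08613579079985104 7.277270033955574 [509.23758835 -31.40749508  33.49978194] 9.9083
-0.2623498599524374 [-0.14266398  0.17961849 -0.36029647] [507.00308876 -31.79910544 119.02867935]
```

The grasp closed on nothing, so I'll look.

```bash
python3 - <<'E'
from fit import *
bot.move_ptp([507.5,15,210],down(0));bot.wait(.2);o=bot.observe();im=bot.snapshot("wrist");P["rest2"]=o;pickle.dump(P,open("P.pkl","wb"))
print(o['clock'],o['opening'])
w=cv2.resize(im,(800,600),interpolation=2)[:,:,::-1]
s=bot.snapshot("side")[:,:,::-1];s=cv2.resize(s[190:290,230:350],(360,300),interpolation=2)
m=np.zeros((600,800,3),np.uint8);m[:,:]=w;m[:300,440:]=s
cv2.imwrite("pics/r2.png",m);cv2.imwrite("pics/r2w.png",w)
E
```

```text
12.6083 0.3876820426210837
```

View pics/r2.png

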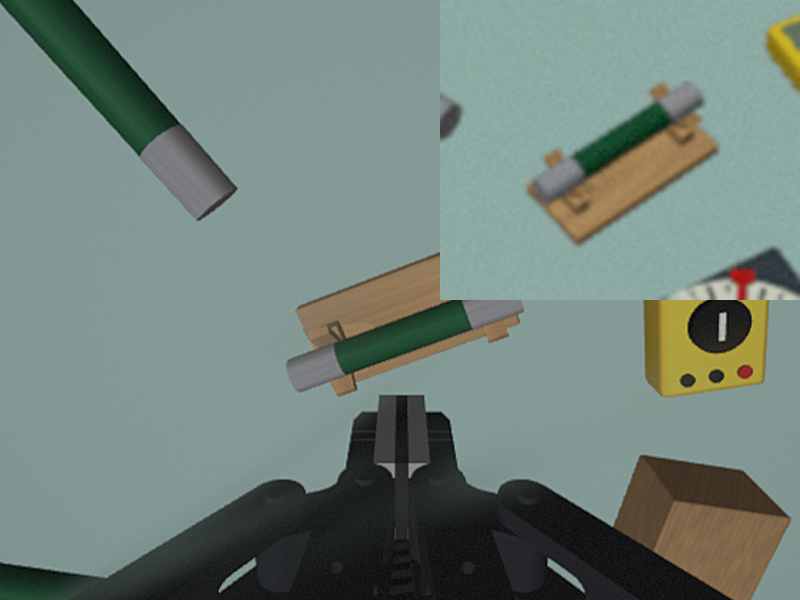

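The rod has not moved. It lies in the rest at (404,335), and the open pads stand farther back, so they slid over its top. I'll regrasp at the nominal depth.

```bash
python3 - <<'E'
from fit import *
q=down(.36+np.pi/2);p=np.array([507.5,-31.8,0])
bot.release()
bot.move_ptp(p+[0,0,100],q);bot.move_l(p+[0,0,25],feed=120);bot.wait(.1);print(bot.observe()['position'],bot.observe()['ft_force'])
bot.close_gripper(70);o=bot.observe();print(o['opening'],o['gripper_force'],o['position'],o['clock'])
if o['opening']>15:
    bot.move_l(p+[0,0,130],feed=150)
    bot.move_ptp([523.4,327.1,130],down(np.pi/2-.141))
    bot.wait(.3);o=bot.observe();print(o['opening'],o['ft_force'],o['position'],o['eef_rot'],o['clock'],o['gripper_force'])
    im=bot.snapshot("wrist");s=bot.snapshot("scene")
    P["held"]=o;pickle.dump(P,open("P.pkl","wb"))
    w=cv2.resize(im,(800,600),interpolation=2)
    x,y=(int(t) for t in proj(cam("scene"),[523,327,70]));w[:240,:320]=cv2.resize(s[y-45:y+45,x-60:x+60],(320,240),interpolation=2)
    cv2.imwrite("pics/held.png",w[:,:,::-1])
E
```

```text
[508.30761198 -31.8384101   25.99306592] [-0.65205624 -0.31059024  0.13372035]
17.772765516863466 65.72063326835632 [507.52116829 -31.4895816   25.53257624] 16.775
18.019704209710074 [-0.02344817 -0.64869659 -1.7329474 ] [523.73843757 326.32783948 130.19838856] [7.10445158e-02 9.97473137e-01 4.61511572e-05 1.21357139e-04] 19.275 64.74243521690369
```

View pics/held.png

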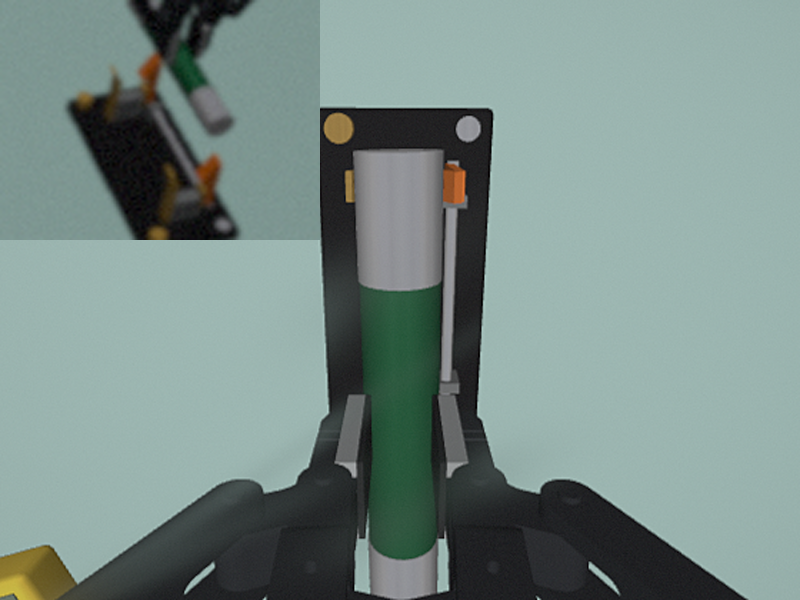

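The held rod is level and centred in the pads, with its far end at (398,151). The clip's orange head is at (455,185) and its brass tine is at (350,186). I'll measure the lateral offset numerically from this image.

```bash
python3 - <<'E'
from fit import *
im=cv2.imread("pics/held.png").astype(float);C=W["held"]
o=P["held"];th=-.141;ey=np.array([-np.sin(th),np.cos(th)]);c0=o['position'][:2]
f=lambda p,z:(plane(C,np.array(p)*k,z)[:2]-c0)@ey
g=im.sum(2)/3
def edge(row,a,b):
    r=g[row-2:row+3,a:b].mean(0);d=np.abs(np.diff(cv2.GaussianBlur(r[None],(0,0),2)[0]));return a+.5+d.argmax()
for row in(250,290,330,370):
    l,r=edge(row,310,345),edge(row,468,500);L,R=f((l,row),14),f((r,row),14);print("base",row,l,r,L,R,(L+R)/2)
for row in(170,220,260):
    l,r=edge(row,348,368),edge(row,432,444);z=o['position'][2]+17;L,R=f((l,row),z),f((r,row),z);print("rod",row,l,r,L,R,(L+R)/2)
# orange nose / brass expected pixels for holder centre shift s
ex=np.array([np.cos(th),np.sin(th)])
for s in(0,1,2,3):
    P3=lambda x,y,z:np.r_[np.array([523.4,326.33])+ex*x+ey*(y+s),z]
    print(s,[ (proj(C,P3(*q))/k).round(1) for q in((-63,-13,66),(-63,-13,40),(-63,21,84),(-57,21,84),(-69,21,84))])
hsv=cv2.cvtColor(im.astype(np.uint8),cv2.COLOR_BGR2HSV)
m=(hsv[:,:,1]>150)&(hsv[:,:,0]<18);m[:,:330]=0;ys,xs=np.nonzero(m[140:230]);print("orange/brass cols",xs.min(),xs.max(),ys.min()+140,ys.max()+140, sorted(set(xs)))
E
```

```text
base 250 321.5 485.5 -43.0847378620746 45.29799975204998 1.1066309449876925
base 290 322.5 483.5 -43.64196789064086 45.34842414443796 0.85322812689855
base 330 324.5 481.5 -43.661094702167766 45.401501837664824 0.8702035677485291
base 370 326.5 478.5 -43.681255158269 44.874992938085626 0.5968688899083112
rod 170 354.5 436.5 -12.643593355869031 9.495052164972634 -1.5742705954481986
rod 220 355.5 440.5 -12.757251439584559 10.89497192647022 -0.9311397565571697
rod 260 357.5 440.5 -12.510966663587258 11.165564384606077 -0.6727011394905906
0 [array([370.5, 183.3]), array([373.5, 178. ]), array([455.2, 187.6]), array([454.7, 203.2]), array([455.7, 171.7])]
1 [array([372.8, 183.3]), array([375.7, 178. ]), array([457.8, 187.6]), array([457.2, 203.2]), array([458.3, 171.7])]
2 [array([375.2, 183.3]), array([377.8, 178. ]), array([460.3, 187.6]), array([459.8, 203.2]), array([460.9, 171.7])]
3 [array([377.6, 183.3]), array([379.9, 178. ]), array([462.9, 187.6]), array([462.3, 203.2]), array([463.5, 171.7])]
orange/brass cols 443 490 143 202 [np.int64(443), np.int64(444), np.int64(445), np.int64(446), np.int64(447), np.int64(448), np.int64(449), np.int64(450), np.int64(451), np.int64(452), np.int64(453), np.int64(454), np.int64(455), np.int64(456), np.int64(457), np.int64(458), np.int64(459), np.int64(460), np.int64(461), np.int64(462), np.int64(463), np.int64(464), np.int64(465), np.int64(487), np.int64(488), np.int64(490)]
```

```bash
python3 - <<'E'
from fit import *
ey=np.array([.1405,.990]);t=np.array([523.4,327.1])+.5*ey   # wanted actual xy
q=down(np.pi/2-.141);cmd=t+ey*.6
bot.move_l([*cmd,85],q,feed=120);bot.wait(.3)
e=t-bot.observe()['position'][:2];print("err",e);cmd=cmd+e
for z in(70,60,52,46,42,38,35,33,31.5):
    bot.move_l([*cmd,z],q,feed=40);o=bot.observe();print(z,o['position'].round(1),o['ft_force'].round(1),round(o['opening'],1),o['torque'].round(2))
    if np.abs(o['ft_force']).max()>60:print("STOP");break
bot.wait(.3);o=bot.observe();print(o['position'].round(1),o['ft_force'].round(1),o['clock'])
E
```

```text
err [-0.48363404 -0.82667266]
70 [522.8 327.2  69.6] [-0.1 -0.4 -1.1] 17.8 [-0.03  0.02  0.  ]
60 [522.9 327.2  59.6] [-0.1  0.6 -1.7] 18.0 [ 0.03 -0.01 -0.04]
52 [523.2 326.4  51.8] [-0.2 -4.8  0.6] 18.1 [-1.05 -0.16 -0.11]
46 [522.9 327.   45.5] [ 1.1 -4.7 -3.3] 18.0 [-0.82 -0.23 -0.21]
42 [522.4 326.9  41.1] [-0.4 -5.  -3.4] 17.7 [-0.99  0.06 -0.13]
38 [522.6 327.4  37.3] [ 0.2 -1.9 -5.3] 18.0 [-0.61  0.13  0.01]
35 [522.9 327.7  34.7] [ 0.1 -1.  -5.4] 17.4 [-0.41  0.07 -0.06]
33 [523.3 328.   33.4] [ 1.  -1.1 -2.5] 17.9 [-0.11  0.09 -0.05]
31.5 [523.7 328.1  32.6] [-1.1  0.5  3.2] 17.8 [ 0.09  0.19 -0.03]
[523.7 328.1  32.5] [-0.6  1.1  5.3] 23.325
```

```bash
python3 - <<'E'
from fit import *
q=down(np.pi/2-.141);o=bot.observe();p=o['position']
for z in(30.5,29.5):
    bot.move_l([p[0],p[1]-.3,z],q,feed=30);bot.wait(.15);o=bot.observe();print(z,o['position'].round(1),o['ft_force'].round(1))
    if o['ft_force'][2]>18:break
bot.release();o=bot.observe();print(o['opening'],o['ft_force'].round(1),o['position'])
bot.move_l([p[0],p[1],150],q,feed=150);bot.move_ptp([520,328,200],down(0));bot.wait(.2);o=bot.observe();im=bot.snapshot("wrist");s=bot.snapshot("scene");d=bot.snapshot("side")
P["seat"]=o;pickle.dump(P,open("P.pkl","wb"));C=cam("wrist",o)
m=np.zeros((600,800,3),np.uint8)
def crop(I,C,w,h,W_,H_):
    x,y=proj(C,[523,327,50]).astype(int);y0=max(0,y-h);x0=max(0,x-w);return cv2.resize(I[y0:y0+2*h,x0:x0+2*w],(W_,H_),interpolation=2)
m[:]=0;m[:300]=crop(im,C,140,53,800,300)
m[300:,:400]=crop(s,cam("scene"),60,45,400,300);m[300:,400:]=crop(d,cam("side"),60,45,400,300)
cv2.imwrite("pics/seat.png",m[:,:,::-1]);cv2.imwrite("pics/seatw.png",im[:,:,::-1]);print(o['clock'])
E
```

```text
30.5 [524.2 328.5  32.4] [-3.2 -0.8 11.7]
29.5 [524.3 328.5  32.3] [-5.5 -1.4 17.8]
85.55663018697072 [ 0.6 -0.6  0.5] [523.63087363 327.77160129  29.30922675]
27.2333
```

View pics/seat.png

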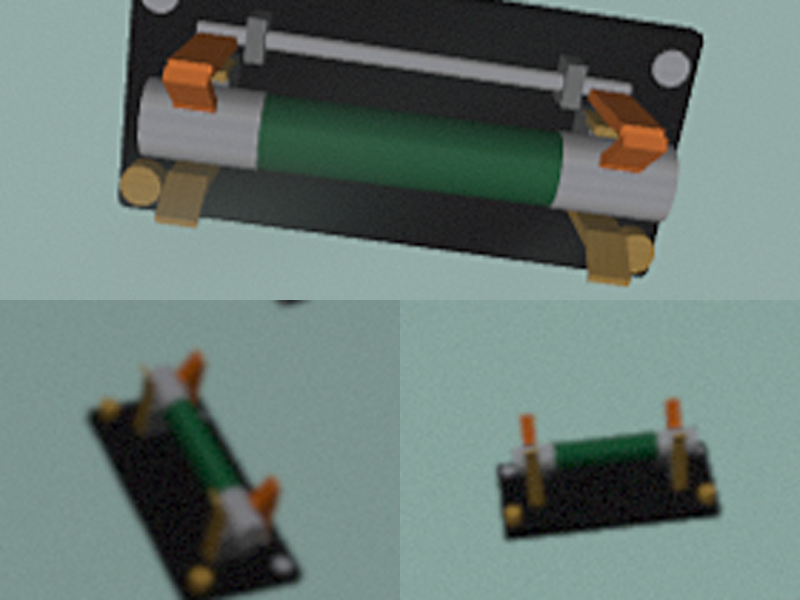

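The resistor is home: both caps lie in the clips and both orange heads sit over the caps, at (190,85) and (625,135). Now the dial.

```bash
python3 - <<'E'
from fit import *
c=np.array([506,-297.4]);a0=2.22-np.pi/2;a1=1.18-np.pi/2
bot.move_ptp([*c,240],down(a0));bot.move_l([*c,139],down(a0),feed=120);o=bot.observe();print(o['position'],o['ft_force'].round(1))
bot.close_gripper(40);o=bot.observe();print(o['opening'],o['ft_force'].round(1),o['position'],o['clock'])
if o['opening']>8:
    for a in np.linspace(a0,a1,5)[1:]:
        bot.move_ptp([*c,139],down(a));o=bot.observe();print(o['ft_force'].round(1),o['torque'].round(2))
    bot.wait(.3);o=bot.observe();m=Ro.from_quat(o['eef_rot']).as_matrix();print("bar",np.arctan2(m[1,1],m[0,1])+np.pi/2,o['position'],o['clock'])
    bot.release();bot.move_l([*c,230],feed=150)
    bot.move_ptp([510,-235,300],down(0));bot.wait(.2);o=bot.observe();im=bot.snapshot("wrist");P["var2"]=o;pickle.dump(P,open("P.pkl","wb"))
    cv2.imwrite("pics/w_var2.png",cv2.resize(im,(800,600),interpolation=2)[:,:,::-1]);print(o['clock'],o['position'])
E
```

```text
[ 506.45752517 -297.57861081  139.86109756] [ 0.4  0.2 -0.4]
14.921971176060385 [-0.2  1.   2.6] [ 506.20065552 -297.37793841  139.31029419] 31.2583
[-0.5  0.9  3.3] [ 0.09  0.16 -0.01]
[-1.4 -0.2  4.7] [ 0.1   0.44 -0.07]
[-3.   1.   4.9] [ 0.1   0.56 -0.13]
[-3.7  0.6  5.3] [ 0.13  0.75 -0.1 ]
bar 1.184060750970283 [ 505.46617856 -297.44761276  139.2621069 ] 32.9917
35.1 [ 509.44644334 -235.40629275  298.1050129 ]
```

```bash
python3 - <<'E'
from fit import *
c=np.array([506,-297.4])
for n,f in(("var","w_var"),("var2","w_var2")):
    C=W[n];im=cv2.imread(f"pics/{f}.png").astype(int)
    B,G,R=im[...,0],im[...,1],im[...,2]
    # centre check from outer scale: bright mask outline fitted
    red=(R>120)&(G<80)&(B<80);red[:,:380]&=True;red[:200]=0;red[:,520:]=0
    p=np.array([plane(C,np.array((x,y))*k,121)[:2] for y,x in np.argwhere(red)])
    d=p-c;r=np.hypot(*d.T);t=np.arctan2(d[:,1],d[:,0]);print(n,"red r",r.min(),r.max(),[(lo,t[(r>lo)&(r<lo+4)].mean().round(4)) for lo in(54,58,62,66,70)if((r>lo)&(r<lo+4)).any()])
    br=(im.min(2)>140).astype(np.uint8)
    N,L,st,ce=cv2.connectedComponentsWithStats(br)
    for i in range(1,N):
        if st[i,4]>60 and 300<ce[i][0]<500 and 260<ce[i][1]<440:
            for z in ((172,) if st[i,4]<4000 else ()):
                q=np.array([plane(C,np.array((x,y))*k,z)[:2] for y,x in np.argwhere(L==i)])
                vx,vy,x0,y0=cv2.fitLine(q.astype(np.float32),2,0,.01,.01).ravel();a=np.arctan2(vy,vx)%np.pi
                print(" comp",st[i],q.mean(0),"dir",a,"offset of axis",(c-[x0,y0])@[-vy,vx])
    # skirt notch: bright on z=132 for r 30..41
    ys,xs=np.nonzero(br);q=np.array([plane(C,np.array((x,y))*k,132)[:2] for x,y in zip(xs,ys) if 300<x<500 and 240<y<440])-c
    r=np.hypot(*q.T);t=np.arctan2(q[:,1],q[:,0]);s=(r>36)&(r<40.5)&(t>.3)&(t<2.8);print(" skirt white",s.sum(),t[s].mean() if s.any() else None, t[s].std())
E
```

```text
var red r 54.92737158128891 81.34230048395065 [(54, np.float64(1.1973)), (58, np.float64(1.1977)), (62, np.float64(1.1938)), (66, np.float64(1.1969)), (70, np.float64(1.1925))]
 comp [355 340  42  47 591] [ 494.45165262 -282.58523703] dir 2.208628 offset of axis 0.4562854108069722
 skirt white 56 2.2208119843336953 0.05167320910011555
var2 red r 54.683778469762935 81.26333683567087 [(54, np.float64(1.1942)), (58, np.float64(1.1962)), (62, np.float64(1.1943)), (66, np.float64(1.195)), (70, np.float64(1.1924))]
 comp [392 332  32  52 603] [ 512.30343114 -280.31152666] dir 1.1795557 offset of axis -0.6893456994977809
 skirt white 67 1.199306170711401 0.05227735547237397
```

```bash
python3 -c "
from station import bot
print(bot.hand_in())"
```

```text
the job is handed in; nothing more can be done
None
```

The job is handed in: the resistor is fully home in both clips with the orange jaw snapped back over it, and the dial pointer was then turned to within about 0.015 rad of the red marker by image measurement, all in about 35 s of the 69 s allowed.

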